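Load wet nail tips into the curing lamp under its spring flap

ROBOT

A 6-joint arm with a two-finger parallel gripper is mounted at the origin on the work surface. World frame = base frame: x ahead of the robot, y to its left, z up, the work surface at z = 0. Lengths are in m, angles in degrees, forces in N, time in s.
With the tool pointing down it reaches from about 0.375 to 0.9 m from the base axis. Payload 3.1 kg.
Tool frame: the origin (TCP) lies at the very end of the fingers, on their centre line; the grasp point (between the pads) lies 19 mm behind it; z points along the fingers, y is the line along which they close (so a half turn about z gives the same grasp; the last joint's range is limited). The gripper opens to 87 mm and grips with 3 to 60 N. Pads are 19 mm wide; open, the fingers measure 117 mm over their backs; the gripper's body (75 mm by 190 mm) begins 51 mm behind the grasp point.
Start: joints at [66.148, 30.224, 82.088, -0, 67.689, -10.227], TCP at [0.147, 0.607, 0.223] pointing down, gripper open.
Joint ranges: [-176.69, 176.69], [-43.24, 126.21], [12.49, 139.97], [-82, 262], [0, 151.66], [-163.58, 163.58]. Speed limits (degrees/s): [159.86, 159.86, 180, 180, 180, 180].

INTERFACE

Orientations are given as a 3x3 rotation matrix whose columns are the frame's x, y, z axes.
In Python, from rig import bot, imaging gives the robot as it stands.
- The arm moves only by the tool drive_tool, never from a script. Its argument "deltas" is text: rows parted by semicolons, each of 5 numbers parted by spaces: the finger opening in mm, from 0 to 87, then the shift along the world's x, y, z in mm, then the turn about the world's z in rad. In form: jaw dx dy dz twist; .... A call has 1 to 12 rows; each row is the pose to reach, as a shift and turn from the pose commanded when the call began; what a row does not reach only later rows make up. A row lasts 1/10 s, in which the tool goes at most 50 mm and 8.59 degrees, less where a joint would pass 70% of its speed; a pose out of reach is approached as far as the arm can. A call with a gripper value outside its range is refused whole. The fingers move at their own pace and stop on an object; the grip force is fixed at half the most. Time passes only in rows, so rows that repeat a pose let the fingers close. It gives the time, the measured TCP pose, the force, the opening and the grip force at its end, in the units of the state.
- bot.read_state(): the state, without advancing time (a new reading comes with each control period).
- imaging.capture(name): name is "scene" or "top" or "wrist"; returns the picture (480x640x3 uint8, red, green, blue); there is no depth.
- imaging.camera_model(name): a dict with "fx", "fy", "cx", "cy" (pixels), "T" (4x4, takes a point from camera to world coordinates). Camera axes: x right, y down, z forward; pixel columns grow to the right and rows downward; lengths in m; the calibration is good to about 2 mm. The wrist camera is an equidistant fisheye: a pixel r from the principal point sees the ray r / f radians off the axis. A picture is of the moment at which its call begins: read the wrist's pose just before it. camera_model takes no time and is no camera call; for the wrist camera it gives the pose at the moment of the call.
- bot.hand_in(): hands the job in; it is judged then, once.
The state is a dict: "time_s": time; "joint_positions": joint angles; "qvel": joint speeds; "tau": joint torques, N m; "position": TCP position; "tcp_rot": TCP orientation; "force": force on the tool from outside, world axes, zero at the start; "moment": the same for the moment, N m; "opening": opening from 0.0 (shut) to 1.0 (fully open); "grasp_force": force on a finger pad.
Only numpy, scipy, OpenCV 4.12 (cv2) and the standard library are available. Lean on these libraries where they do the work, as an engineer would, in place of code of your own. Each camera call takes 0.05 s, during which the arm holds its last target. There are 200 camera calls.

TASK

Cure the freshly varnished nail tips: with one fingertip press the blue bar down and keep it down, so that the amber spring flap stands open, and with the other fingertip push the holder by its black tail plate along its track into the lamp, fully home against the mouth, while the flap is still held open. Then take the hand away so that the flap springs shut behind the tips. Only press and push: the holder must not be lifted or tipped, the flap must not touch the holder or its tips, and the polish bottle, buffer and jar stay where they are.

Things in the scene. Friction and masses are not known exactly. Their poses are not given: they have to be found in the camera images.
- lamp: White curing lamp, fixed. Origin on the table below the flap's pivot line, in the plane of the mouth; x runs along the track into the lamp, y to the track's side, z up. Open track at x -175 to 0 mm: aluminium floor 6 mm high, y 5 to 97, grey rails 16 mm high with inner faces at y 17 and 79. Past the mouth: flap and low walls (x 0 to 86), then lamp head 85 mm high (x 86 to 181, y -23 to 113).
- mouth (a point): Middle of the mouth on the track floor: lamp x 0, y 48, z 6 mm. White jambs 46 mm high stand here on both sides (lamp y 9 to 18 and 79 to 91), their front faces at x 0; they stop the holder's tail plate.
- flap (a joint): Amber flap, one rigid piece with the blue press bar. 0 shut, 0.55 rad stop. Turns about a line along lamp x at y 0, z 48 mm: bar (y<0) pressed down, flap (y>0, over x 4 to 79) up. A spring shuts it: at mid bar about 2 N at first, 4 N at 0.45. From 0.36 rad its lip clears the tips; aim for 0.45 (mid bar then at z 22 mm). Raised to the stop its far edge is about 105 mm high.
- lip (a point): Middle of the lower edge of the flap's front lip. Shut: lamp x 6.5, y 61, z 22 mm; the lip is 4 mm thick (x), spans y 32 to 90 and bars the way of the tips.
- bar_mid (a point): Middle of the top of the blue press bar (part of the flap); shut: lamp x -83.5, y -30, z 34 mm. Strip 40 mm wide (y -50 to -10), 4 mm thick, along lamp x from -175 to 8, so a fingertip can slide along it while keeping it down. Shut it slopes 0.2 rad, outer edge higher; level at 0.2 rad. Only the table below it.
- holder: Loose holder, about 160 g, on the track floor between the rails (3 mm play each side). Origin: centre of the underside of its white base (80 x 56 x 8 mm), x into the lamp. Three nail tips on posts at x -16, 6, 28 mm, each 18 long, 12 wide, tops 28 mm above the underside. Fully home: origin at lamp x +40, y 48 mm, tail plate against the jambs; starts 90 to 125 mm short of it.
- tail (a point): On the rear face of the holder's black tail plate, on its centre line, 30 mm above the holder's underside and 45 mm behind its origin. The plate is 5 mm thick, 74 mm wide, its top 48 mm above the underside. Push here towards the lamp's +x; the plate stays outside the mouth, its rear face at lamp x -5 when home.
- polish: Bystander: red nail polish bottle with black cap, 30 mm diameter, 72 mm tall, origin under its centre.
- buffer: Bystander: yellow buffer block, 90 x 26 x 26 mm, origin under its centre.
- jar: Bystander: clear jar with steel lid, 60 mm diameter, 55 mm tall, origin under its centre.
There are look-alikes about, which are no part of the job. What is shaped like the holder but green or red is not meant.

How it is judged (in metres and radians):
On the way, in this order (a step that is already met when the one before it is completed fails the run):
1. a finger presses the bar and holds the flap open, the holder still outside (value of joint flap above 0.34 rad and contact force between the fingers and flap above 0.3 N and x of holder in the frame of lamp below -0.03 m), for 0.2 s.
2. with the flap still held open by a finger, the other finger is pushing the holder under it (value of joint flap above 0.3 rad and contact force between the fingers and flap above 0.3 N and contact force between the fingers and holder above 0.1 N and x of holder in the frame of lamp above -0.02 m), for 0.02 s.
3. the holder is home while a finger still holds the flap open (value of joint flap above 0.3 rad and contact force between the fingers and flap above 0.3 N and x of holder in the frame of lamp above 0.035 m), for 0.1 s.
At the end, for the whole second after the job is handed in: The holder stands flat on the track floor, its tail plate within 5 mm of the jambs, at rest; the flap is shut (below 0.04 rad); the robot is clear (x of holder in the frame of lamp between 0.035 and 0.044 m and y of holder in the frame of lamp between 0.042 and 0.054 m and height (world z) of holder below 0.01 m and angle between holder's own z axis and vertical below 0.08 rad and value of joint flap below 0.04 rad and linear speed of holder below 0.02 m/s); the robot touches nothing.
It fails at once if the holder is lifted more than 9 mm off the track or tipped by more than 0.25 rad (height (world z) of holder above 0.015 m or angle between holder's own z axis and vertical above 0.25 rad).
It fails at once if the flap touches the holder or its wet tips (over 0.3 N) (contact force between flap and holder above 0.3 N).
It fails at once if a bystander is moved by more than 20 mm (distance of any of polish, buffer, jar from where it was at the start of the episode above 0.02 m).
It also fails if it takes over 35 s, if anything falls off the work surface, if the arm or the gripper's body presses on something with over 40 N, if the wrist force passes 120 N, or if a joint passes its speed limit or range.

## Working session

There is one attempt and no reset: what is moved stays moved. The work goes in short steps, Python scripts to look and compute and a tool call to move; the robot and the scene stay as the last step left them, time stands still between calls to the robot, and variables do not carry over. Pictures are saved under pics/ and viewed, at most 10 in all, crops included, and the job is handed in when it is done.

Besides the shell and the picture viewer there is one more tool, called as name(argument=value, ...) on one line, values as JSON. drive_tool: Moves the arm, as the interface text tells. Its arguments: {"type":"object","properties":{"deltas":{"type":"string"}},"required":["deltas"]}

```bash
mkdir -p pics; python3 - <<'E'
from rig import bot, imaging
import cv2,numpy as np
for n in ("scene","top"):
    im=imaging.capture(n); cv2.imwrite(f"pics/{n}0.png",im[:,:,::-1]); m=imaging.camera_model(n); print(n,m["fx"],m["cx"],m["cy"],np.round(m["T"],3).tolist())
s=bot.read_state(); print(s["time_s"],s["position"],s["tcp_rot"],s["opening"])
E
```

```text
scene 620.9909115513608 321.26537164255035 233.09217248111443 [[0.872, 0.37, -0.32, 0.944], [0.489, -0.652, 0.579, -0.661], [0.006, -0.661, -0.75, 0.94], [0.0, 0.0, 0.0, 1.0]]
top 549.2128548634784 314.44129812972477 239.48505460270437 [[0.018, -0.996, 0.082, 0.489], [-1.0, -0.016, 0.023, -0.018], [-0.021, -0.082, -0.996, 1.018], [0.0, 0.0, 0.0, 1.0]]
0.1 [0.14692615 0.60681137 0.22167262] [[-9.71863685e-01  2.35542677e-01 -7.91131409e-04]
 [ 2.35543742e-01  9.71862142e-01 -1.76703746e-03]
 [ 3.52657932e-04 -1.90366559e-03 -9.99998126e-01]] 1.0001643532944962
```

View pics/top0.png

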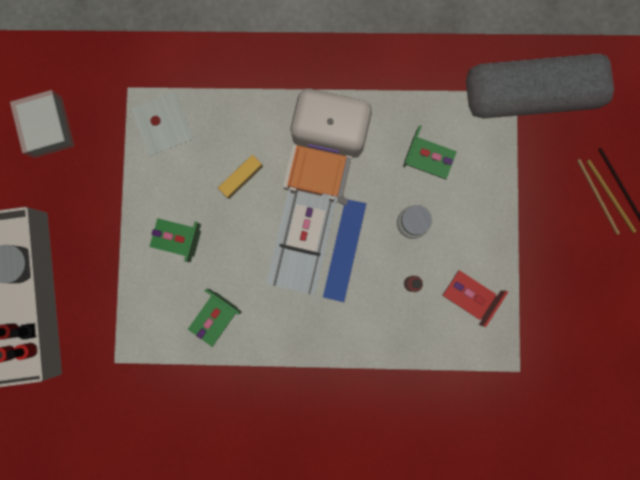

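View pics/scene0.png

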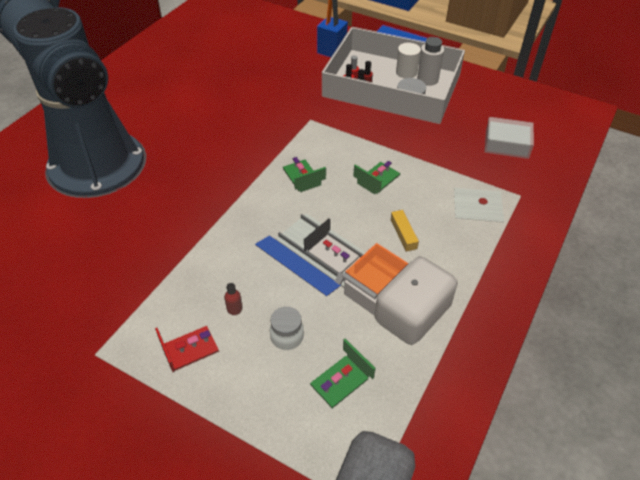

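The top view shows the lamp head at (330,122), the amber flap at (318,170), the holder on the track with its tail plate at (300,249), and the blue bar from (355,200) to (335,300). The jar is at (415,222) and the polish at (413,284). I'll enlarge it to read corners.

```bash
python3 - <<'E'
import cv2
im=cv2.imread("pics/top0.png")[180:310,260:380]
cv2.imwrite("pics/crop1.png",cv2.resize(im,None,fx=4.6,fy=4.6,interpolation=cv2.INTER_CUBIC))
E
```

```text
(no output)
```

View pics/crop1.png

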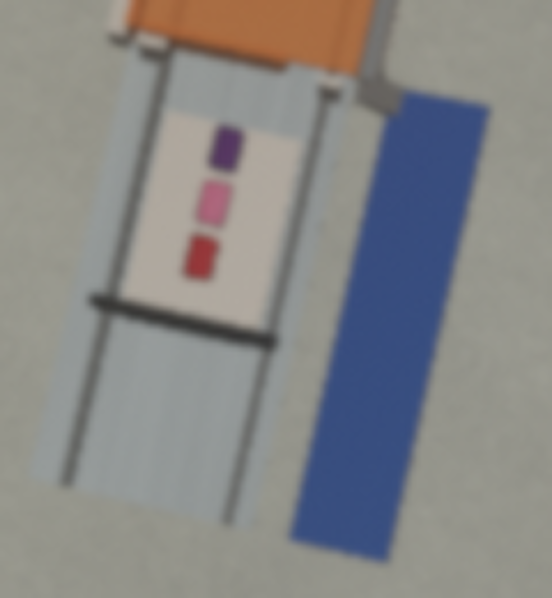

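```bash
cat > h.py <<'E'
import numpy as np
from scipy.optimize import least_squares
from rig import bot, imaging
def proj(P,m):
    P=np.atleast_2d(P); T=np.array(m["T"]); c=(P-T[:3,3])@T[:3,:3]
    return np.c_[m["fx"]*c[:,0]/c[:,2]+m["cx"], m["fy"]*c[:,1]/c[:,2]+m["cy"]]
def l2w(p,L):
    p=np.atleast_2d(np.asarray(p,float)); x,y,a=L; c,s=np.cos(a),np.sin(a)
    return np.c_[x+c*p[:,0]-s*p[:,1], y+s*p[:,0]+c*p[:,1], p[:,2]]
E
python3 - <<'E'
from h import *
m=imaging.camera_model("top")
cr=lambda u,v:(260+u/4.6-.4,180+v/4.6-.4)
P=np.array([(-175,-50,38),(-175,-10,30),(8,-50,38),(8,-10,30),(-175,97,6),(-175,5,6)])/1e3
U=np.array([cr(388,562),cr(290,540),cr(491,105),cr(400,92),cr(32,485),cr(252,527)])
f=lambda q:(proj(l2w(P,q),m)-U).ravel()
r=least_squares(f,[.5,0,-.2]);L=r.x;print(L,np.round(r.fun.reshape(-1,2),1).tolist())
# holder x: tail rear top edge centre and base front edge centre
H=np.array([(-.045,0,.048),(.04,0,.008)]);V=np.array([cr((90+275)/2,(308+348)/2),cr((165+300)/2,(113+138)/2)])
g=lambda q:(proj(l2w(H+[q[0],q[1],.006],L),m)-V).ravel()
r=least_squares(g,[-.07,.048]);print(r.x,r.fun)
# inverse: polish cap, jar
T=np.array(m["T"])
for n,u,v,z in(("polish",413,284,.072),("jar",415,221,.055),("buf",240,177,.026)):
    d=T[:3,:3]@[(u-m["cx"])/m["fx"],(v-m["cy"])/m["fy"],1];w=T[:3,3]+d*(z-T[2,3])/d[2];print(n,w.round(3))
for n,p in(("barmid",(-.0835,-.03,.034)),("mouth",(0,.048,.006)),("barinner near",(-.175,-.01,.03))):print(n,l2w(p,L).round(4))
E
```

```text
[ 0.63977793 -0.03875128 -0.20952902] [[0.7, 0.7], [-0.0, 0.3], [0.8, 0.3], [-1.3, -1.1], [-0.5, -1.2], [0.4, 1.0]]
[-0.05927599  0.04889074] [-0.32926887 -0.26218642  0.3453393   0.27593967]
polish [ 0.493 -0.167  0.072]
jar [ 0.603 -0.172  0.055]
buf [0.683 0.143 0.026]
barmid [[ 0.5519 -0.0507  0.034 ]]
mouth [[0.6498 0.0082 0.006 ]]
barinner near [[ 0.4665 -0.0121  0.03  ]]
```

```bash
python3 - <<'E'
import numpy as np
R=lambda t:np.array([[np.cos(t),-np.sin(t)],[np.sin(t),np.cos(t)]])
def barz(y,p): # top of bar at world-y after rotation
    ys=np.array([-50,-10.]);zs=-14-.2*(ys+30)
    Y=ys*np.cos(p)-zs*np.sin(p);Z=48+zs*np.cos(p)+ys*np.sin(p)
    return Z[0]+(y-Y[0])*(Z[1]-Z[0])/(Y[1]-Y[0])
for body in ((37.5,95),(95,37.5)):
  out=[]
  for phi in(.40,.44):
   fy=np.linspace(0,90,46);FY=fy*np.cos(phi)-11.7*np.sin(phi);FZ=48+fy*np.sin(phi)+11.7*np.cos(phi)
   for th in np.radians(np.arange(-80,16,5)):
    for op in (50,63,75,85):
     for yb in (-20,-25,-30):
      r=R(th);h=op/2
      corners=lambda y0,y1:np.array([[x,y] for x in(-9.5,9.5) for y in(y0,y1)])@r.T
      b=corners(-h-15,-h);q=corners(h,h+15)
      c=np.array([0.,0.]);cb=b.mean(0);c[1]=yb-cb[1];c[0]=-5-q[:,0].max()
      b=b+c;q=q+c
      if b[:,0].max()>4 or q[:,1].min()<13 or q[:,1].max()>83 or b[:,1].max()>-7:continue
      tz=barz(b[:,1].max(),phi)
      X,Y=np.meshgrid(np.linspace(4,79,38),FY);Z=np.repeat(FZ[:,None],38,1)
      l=(np.c_[X.ravel(),Y.ravel()]-c)@r
      ins=(abs(l[:,0])<body[0])&(abs(l[:,1])<body[1])
      cl=tz+70-(Z.ravel()[ins].max() if ins.any() else 0)
      out.append((phi,round(cl,1),round(np.degrees(th)),op,yb,round(q.mean(0)[1]),round(tz,1),c.round(0).tolist()))
   o=sorted([k for k in out if k[0]==phi],key=lambda k:-k[1]);print(body);print(*o[:6],sep="\n");print([k for k in o if k[2]==0][:2])
E
```

```text
(37.5, 95)
(0.4, np.float64(2.5), -60, 75, -20, 25, np.float64(26.3), [-55.0, 3.0])
(0.4, np.float64(2.5), -60, 85, -20, 30, np.float64(26.3), [-60.0, 5.0])
(0.4, np.float64(2.5), -55, 75, -20, 32, np.float64(26.4), [-53.0, 6.0])
(0.4, np.float64(2.5), -55, 85, -20, 37, np.float64(26.4), [-58.0, 9.0])
(0.4, np.float64(2.5), -50, 63, -20, 30, np.float64(26.4), [-47.0, 5.0])
(0.4, np.float64(2.5), -50, 75, -20, 38, np.float64(26.4), [-51.0, 9.0])
[(0.4, np.float64(1.6), 0, 50, -20, 45, np.float64(25.4), [-14.0, 12.0]), (0.4, np.float64(1.6), 0, 63, -20, 58, np.float64(25.4), [-14.0, 19.0])]
(37.5, 95)
(0.44, np.float64(-1.1), -60, 75, -20, 25, np.float64(25.8), [-55.0, 3.0])
(0.44, np.float64(-1.1), -60, 85, -20, 30, np.float64(25.8), [-60.0, 5.0])
(0.44, np.float64(-1.1), -55, 75, -20, 32, np.float64(25.8), [-53.0, 6.0])
(0.44, np.float64(-1.1), -55, 85, -20, 37, np.float64(25.8), [-58.0, 9.0])
(0.44, np.float64(-1.1), -50, 63, -20, 30, np.float64(25.8), [-47.0, 5.0])
(0.44, np.float64(-1.1), -50, 75, -20, 38, np.float64(25.8), [-51.0, 9.0])
[(0.44, np.float64(-2.2), 0, 50, -20, 45, n
[... 619 characters left out ...]
), [-14.0, 2.0]), (0.4, np.float64(15.4), 0, 50, -25, 40, np.float64(24.4), [-14.0, 8.0])]
(95, 37.5)
(0.44, np.float64(95.8), -60, 75, -20, 25, np.float64(25.8), [-55.0, 3.0])
(0.44, np.float64(95.8), -60, 85, -20, 30, np.float64(25.8), [-60.0, 5.0])
(0.44, np.float64(95.8), -55, 75, -20, 32, np.float64(25.8), [-53.0, 6.0])
(0.44, np.float64(95.8), -55, 85, -20, 37, np.float64(25.8), [-58.0, 9.0])
(0.44, np.float64(94.6), -60, 85, -25, 25, np.float64(24.6), [-60.0, 0.0])
(0.44, np.float64(94.6), -55, 75, -25, 27, np.float64(24.6), [-53.0, 1.0])
[(0.44, np.float64(13.2), 0, 50, -30, 35, np.float64(22.2), [-14.0, 2.0]), (0.44, np.float64(11.9), 0, 50, -25, 40, np.float64(23.5), [-14.0, 8.0])]
```

drive_tool(deltas="56 15 -24 0 0; 56 40 -64 0 0; 56 65 -104 0 0; 56 90 -144 0 0.03; 56 115 -184 0 0.03; 56 140 -224 0 0.03; 56 165 -264 0 0.03; 56 190 -304 0 0.03; 56 215 -344 0 0.03; 56 240 -384 0 0.03; 56 265 -424 0 0.03; 56 290 -464 0 0.03")

```text
time_s: 1.3
position: [0.4377, 0.1416, 0.2225]
tcp_rot: [[-0.978, 0.207, -0.0], [0.207, 0.978, 0.0], [0.0, 0.0, -1.0]]
force: [-0.4, 1.1, -0.4]
opening: 0.642
grasp_force: 0.0
```

drive_tool(deltas="56 25 -40 -20 0; 56 45 -80 -50 0; 56 65 -115 -80 0; 56 80 -135 -110 0; 56 86 -144 -130 0; 56 86 -144 -140 0; 56 86 -144 -140 0; 56 86 -144 -140 0")

```text
time_s: 2.1
position: [0.5226, 0.0003, 0.083]
tcp_rot: [[-0.979, 0.205, -0.001], [0.205, 0.979, 0.0], [0.001, 0.0, -1.0]]
force: [0.4, 0.3, 0.8]
opening: 0.642
grasp_force: 0.0
```

```bash
python3 - <<'E'
from h import *
import cv2
s=bot.read_state(); print(s["time_s"],s["position"],s["tcp_rot"][:2],s["opening"],s["force"],s["joint_positions"])
m=imaging.camera_model("wrist"); print({k:np.round(m[k],3).tolist() for k in m})
a=imaging.capture("scene")[180:330,230:470]; b=imaging.capture("wrist")
cv2.imwrite("pics/s1.png",cv2.resize(a,None,fx=3,fy=3,interpolation=2)[:,:,::-1]); cv2.imwrite("pics/w1.png",b[:,:,::-1])
E
```

```text
2.1 [5.22588814e-01 2.79745086e-04 8.29537264e-02] [[-9.78682435e-01  2.05378707e-01 -5.28005680e-04]
 [ 2.05378597e-01  9.78682567e-01  2.55230557e-04]] 0.6417771895454233 [0.40528319 0.34597793 0.76655297] [-1.22373156e+01  3.48200213e+01  1.03526346e+02  1.18471934e-02
  4.16862977e+01 -9.03944984e+01]
{'fx': 371.648, 'fy': 371.648, 'cx': 315.455, 'cy': 240.718, 'T': [[0.205, 0.941, 0.268, 0.45], [0.979, -0.197, -0.057, 0.015], [-0.001, 0.274, -0.962, 0.245], [0.0, 0.0, 0.0, 1.0]]}
```

View pics/w1.png

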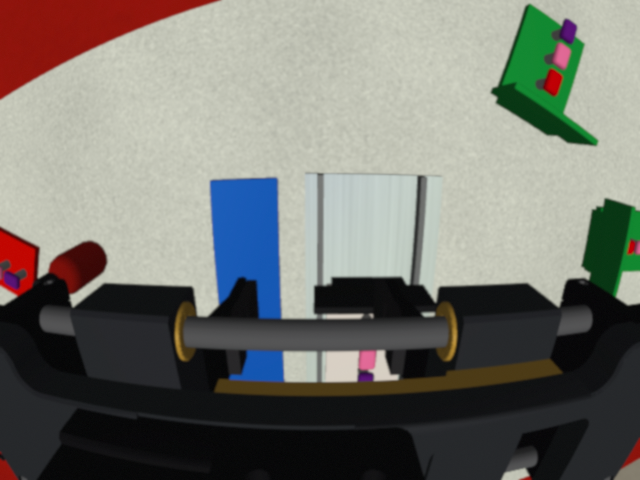

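View pics/s1.png

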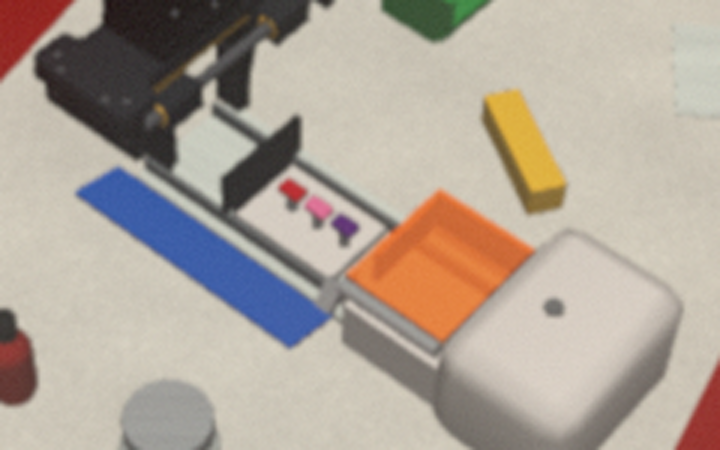

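The wrist view shows the bar end corners at (210,181) and (278,179) and the track end corners at (305,173) and (441,177). The fingers are at cols ~240 and ~400, and the push finger hangs behind the black plate. The scene view shows both fingers behind the plate, with the flap shut. I'll refit the lamp pose with the wrist points.

```bash
python3 - <<'E'
from h import *
m=imaging.camera_model("wrist");T=np.array(m["T"])
def fish(P):
    c=(P-T[:3,3])@T[:3,:3];r=np.hypot(c[:,0],c[:,1]);t=np.arctan2(r,c[:,2])
    return np.c_[m["cx"]+m["fx"]*t*c[:,0]/r,m["cy"]+m["fy"]*t*c[:,1]/r]
P=np.array([(-175,-50,38),(-175,-10,30),(-175,97,6),(-175,5,6)])/1e3
U=np.array([(210,181),(278,179),(441,177),(305,173)])
r=least_squares(lambda q:(fish(l2w(P,q))-U).ravel(),[.64,-.039,-.21]);print(r.x,r.fun.round(1))
L0=np.array([.63978,-.03875,-.20953]);print(fish(l2w(P,L0)).round(0).tolist())
p=bot.read_state()["position"]
for L in(r.x,L0):
    d=np.array(p[:2])-L[:2];a=L[2];print("tcp in lamp",np.cos(a)*d[0]+np.sin(a)*d[1],-np.sin(a)*d[0]+np.cos(a)*d[1])
E
```

```text
[ 0.64273286 -0.03765615 -0.20884072] [-1.7  0.1  0.2 -0.8  1.7 -0.   0.1  1. ]
[[206.0, 177.0], [275.0, 174.0], [441.0, 173.0], [303.0, 170.0]]
tcp in lamp -0.12466650758942957 0.012346841569293606
tcp in lamp -0.12201423571417472 0.01394503005125388
```

drive_tool(deltas="56 0 0 -15 0; 56 0 0 -35 0; 56 0 0 -45 0; 56 0 0 -46 0; 56 0 0 -46 0; 56 0 0 -46 0")

```text
time_s: 2.8
position: [0.5238, -0.0006, 0.0374]
tcp_rot: [[-0.979, 0.206, 0.002], [0.206, 0.979, -0.0], [-0.002, -0.0, -1.0]]
force: [1.1, 0.2, 0.6]
opening: 0.644
grasp_force: 0.0
```

drive_tool(deltas="56 0 0 -2 0; 56 0 0 -5 0; 56 0 0 -8 0; 56 0 0 -10 0; 56 0 0 -11 0; 56 0 0 -11 0; 56 0 0 -11 0; 56 0 0 -11 0")

```text
time_s: 3.6
position: [0.5246, 0.0021, 0.0283]
tcp_rot: [[-0.978, 0.208, 0.004], [0.208, 0.978, 0.003], [-0.004, 0.004, -1.0]]
force: [-0.1, 14.0, 21.1]
opening: 0.641
grasp_force: 10.5
```

```bash
python3 - <<'E'
from h import *
import cv2
s=bot.read_state(); print(s["time_s"],s["position"],s["force"])
a=imaging.capture("scene")[180:330,230:470]
cv2.imwrite("pics/s2.png",cv2.resize(a,None,fx=3,fy=3,interpolation=2)[:,:,::-1])
m=imaging.camera_model("scene");L=[.6413,-.0382,-.2092]
for phi in(0,.36,.40,.44,.5):
    pts=[]
    for x in(4,79):
        y,z=90,11.7;pts.append((x,y*np.cos(phi)-z*np.sin(phi),48+z*np.cos(phi)+y*np.sin(phi)))
    print(phi,((proj(l2w(np.array(pts)/1e3,L),m)-[230,180])*3).round(0).tolist())
E
```

```text
3.6 [0.52462581 0.00213128 0.02826978] [-0.13312359 13.99875716 21.08733399]
0 [[431.0, 184.0], [529.0, 247.0]]
0.36 [[425.0, 160.0], [525.0, 224.0]]
0.4 [[423.0, 159.0], [524.0, 222.0]]
0.44 [[422.0, 157.0], [522.0, 220.0]]
0.5 [[419.0, 155.0], [520.0, 219.0]]
```

View pics/s2.png

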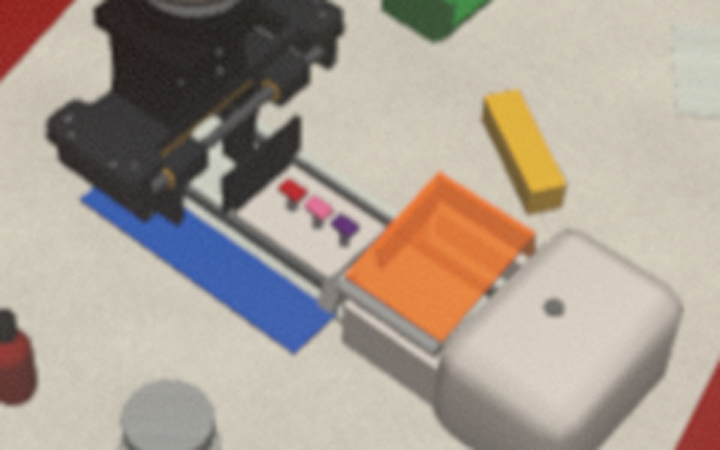

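The press stalled at about 0.25 rad: the bar moves inward as it turns, and friction (14 N sideways) resists that. I'll lift, shift outward, and press again while following the bar inward.

drive_tool(deltas="56 0 0 6 0; 56 0 0 12 0; 56 -1 -4 12 0; 56 -1.5 -7 12 0; 56 -1.5 -7 10 0; 56 -1.3 -6 7 0; 56 -0.9 -4 4 0; 56 -0.4 -2 1 0; 56 0 0 -1 0; 56 0.2 1 -2 0; 56 0.2 1 -2 0; 56 0.2 1 -2 0")

```text
time_s: 4.85
position: [0.5234, 0.0007, 0.0237]
tcp_rot: [[-0.979, 0.206, 0.0], [0.206, 0.979, -0.0], [-0.0, -0.0, -1.0]]
force: [-0.6, -0.5, 5.6]
opening: 0.646
grasp_force: 2.9
```

```bash
python3 - <<'E'
from h import *
import cv2
s=bot.read_state(); print(s["time_s"],s["position"],s["force"])
a=imaging.capture("scene")[180:330,230:470]
cv2.imwrite("pics/s3.png",cv2.resize(a,None,fx=3,fy=3,interpolation=2)[:,:,::-1])
d=s["position"][:2]-np.array([.6413,-.0382]);t=-.2092;print(np.cos(t)*d[0]+np.sin(t)*d[1],-np.sin(t)*d[0]+np.cos(t)*d[1])
E
```

```text
4.85 [0.52340989 0.00074187 0.02369272] [-0.59678669 -0.50945953  5.6216954 ]
-0.12340713865113556 0.013609722497239938
```

View pics/s3.png

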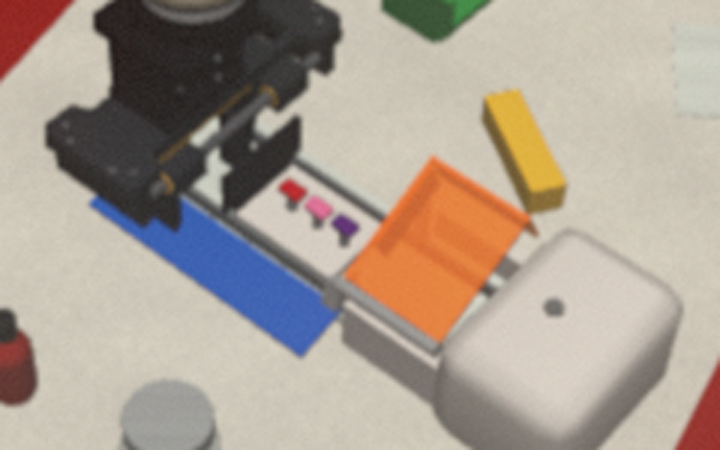

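The re-press worked: force 5.6 N, flap corner at (433,157) from (438,190) shut, bar's far outer corner at (303,356) from (290,348). I'll compute the angle from these.

```bash
python3 - <<'E'
from h import *
m=imaging.camera_model("scene");L=[.6413,-.0382,-.2092]
def P(x,y,z,f):return (proj(l2w(np.array([(x,y*np.cos(f)-z*np.sin(f),48+z*np.cos(f)+y*np.sin(f))])/1e3,L),m)[0]-[230,180])*3
for f in(0,.25,.35,.4,.45,.5,.55):
    print(f,"bar",(P(8,-50,-10,f)-P(8,-50,-10,0)).round(1),P(8,-50,-10,f).round(0),"flap",(P(4,90,6,f)-P(4,90,6,0)).round(1),P(4,90,6,f).round(0),P(4,90,11.7,f).round(0),P(4,90,0,f).round(0))
E
```

```text
0 bar [0. 0.] [289. 345.] flap [0. 0.] [431. 190.] [431. 184.] [430. 196.]
0.25 bar [4.2 7.7] [293. 353.] flap [ -1.8 -19.3] [429. 171.] [428. 166.] [430. 176.]
0.35 bar [6.7 9.6] [295. 355.] flap [ -4.1 -25.4] [427. 165.] [425. 161.] [428. 169.]
0.4 bar [ 8.2 10.2] [297. 356.] flap [ -5.6 -28. ] [425. 162.] [423. 159.] [427. 166.]
0.45 bar [ 9.7 10.7] [298. 356.] flap [ -7.4 -30.4] [423. 160.] [421. 157.] [426. 163.]
0.5 bar [11.4 11. ] [300. 356.] flap [ -9.3 -32.4] [421. 158.] [419. 155.] [424. 161.]
0.55 bar [13.1 11.1] [302. 357.] flap [-11.5 -34.2] [419. 156.] [417. 153.] [422. 159.]
```

drive_tool(deltas="56 0 0 1.3 0; 56 3.9 -0.8 1.3 0; 56 7.8 -1.7 1.3 0; 56 11.7 -2.5 1.3 0; 56 15.6 -3.3 1.3 0; 56 20.5 -4.4 1.3 0; 56 25.4 -5.4 1.3 0; 56 30.3 -6.4 1.3 0; 56 35.2 -7.5 1.3 0; 56 39.1 -8.3 1.3 0; 56 39.1 -8.3 1.3 0")

```text
time_s: 6.0
position: [0.5627, -0.008, 0.0247]
tcp_rot: [[-0.978, 0.206, -0.0], [0.206, 0.978, 0.0], [0.0, -0.0, -1.0]]
force: [-2.7, -0.6, 3.5]
opening: 0.649
grasp_force: 2.2
```

```bash
cat > look.py <<'E'
import sys,cv2
from h import *
s=bot.read_state(); print(s["time_s"],s["position"],s["force"])
a=imaging.capture("scene")[180:330,230:470]
cv2.imwrite(f"pics/{sys.argv[1]}.png",cv2.resize(a,None,fx=3,fy=3,interpolation=2)[:,:,::-1])
d=s["position"][:2]-np.array([.6413,-.0382]);t=-.2092;print(np.cos(t)*d[0]+np.sin(t)*d[1],-np.sin(t)*d[0]+np.cos(t)*d[1])
E
python3 look.py s4
```

```text
6.0 [ 0.5626847  -0.00798068  0.02466024] [-2.73269815 -0.57166954  3.46074229]
-0.0831771442513498 0.013233834504835354
```

View pics/s4.png

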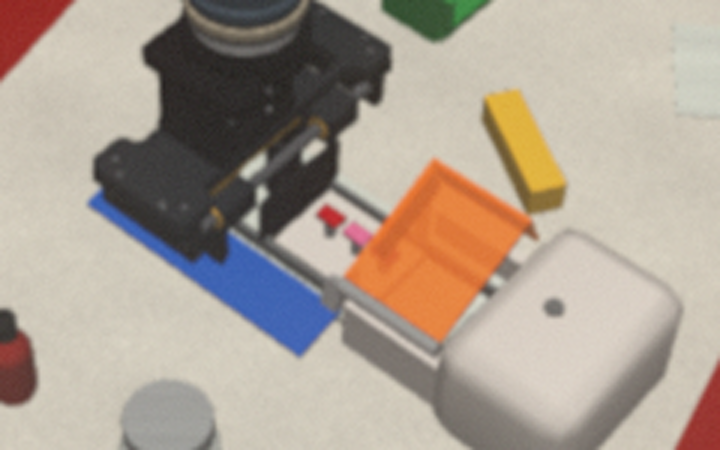

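The plate is being pushed (−2.7 N), the first tip is passing under the open flap, and the flap corner is at (434,159), about 0.44 rad. I'll ease up 0.6 mm to clear the gripper body and carry on.

drive_tool(deltas="56 3.9 -0.8 0.4 0; 56 7.8 -1.7 0.6 0; 56 12.7 -2.7 0.6 0; 56 17.6 -3.7 0.6 0; 56 22.5 -4.8 0.6 0; 56 27.4 -5.8 0.6 0; 56 31.3 -6.7 0.6 0; 56 35.2 -7.5 0.6 0; 56 38.1 -8.1 0.6 0; 56 38.1 -8.1 0.6 0")

```text
time_s: 7.05
position: [0.6016, -0.0163, 0.0256]
tcp_rot: [[-0.978, 0.206, 0.002], [0.206, 0.978, -0.0], [-0.002, -0.0, -1.0]]
force: [-3.5, -0.6, 4.5]
opening: 0.645
grasp_force: 2.2
```

```bash
python3 look.py s5
```

```text
7.05 [ 0.60162754 -0.01629447  0.02557725] [-3.52400121 -0.5820937   4.45751369]
-0.04335677904587127 0.01318885422243755
```

View pics/s5.png

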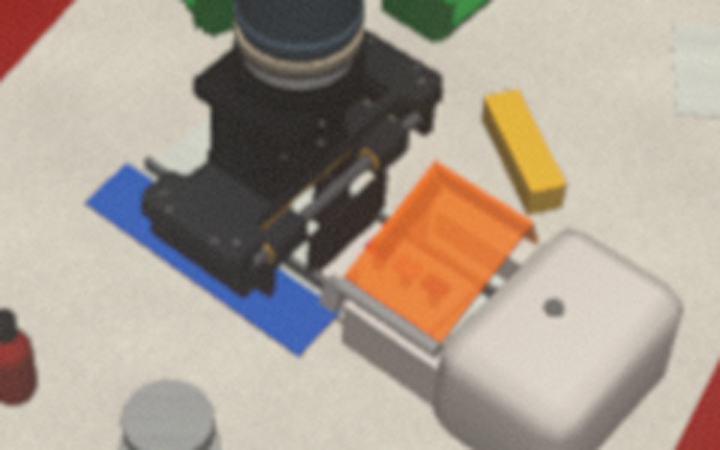

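Flap corner (435,161), about 0.40 rad; the tips are visible through it, and the holder is about 29 mm short of home. I'll advance slowly and watch the force.

drive_tool(deltas="56 2.9 -0.6 0 0; 56 5.9 -1.2 0 0; 56 8.8 -1.9 0 0; 56 11.7 -2.5 0 0; 56 14.7 -3.1 0 0; 56 14.7 -3.1 0 0")

```text
time_s: 7.7
position: [0.6155, -0.0191, 0.0255]
tcp_rot: [[-0.978, 0.206, 0.0], [0.206, 0.978, -0.0], [-0.0, -0.0, -1.0]]
force: [-4.3, -0.9, 4.8]
opening: 0.644
grasp_force: 2.5
```

drive_tool(deltas="56 2 -0.4 0 0; 56 3.9 -0.8 0 0; 56 5.9 -1.2 0 0; 56 7.8 -1.7 0 0; 56 9.8 -2.1 0 0; 56 9.8 -2.1 0 0")

```text
time_s: 8.3
position: [0.625, -0.0212, 0.0255]
tcp_rot: [[-0.978, 0.206, -0.0], [0.206, 0.978, 0.0], [0.0, -0.0, -1.0]]
force: [-3.7, -0.5, 4.9]
opening: 0.644
grasp_force: 2.8
```

drive_tool(deltas="56 1 -0.2 0 0; 56 2 -0.4 0 0; 56 2.9 -0.6 0 0; 56 3.9 -0.8 0 0; 56 4.9 -1 0 0; 56 4.9 -1 0 0")

```text
time_s: 8.9
position: [0.6278, -0.0217, 0.0255]
tcp_rot: [[-0.979, 0.206, -0.005], [0.206, 0.979, 0.001], [0.005, -0.0, -1.0]]
force: [-7.6, 0.6, 7.7]
opening: 0.643
grasp_force: 4.5
```

drive_tool(deltas="56 1 -0.2 0 0; 56 2 -0.4 0 0; 56 2.5 -0.5 0 0; 56 2.5 -0.5 0 0; 56 2.5 -0.5 0 0")

```text
time_s: 9.4
position: [0.6278, -0.0217, 0.0254]
tcp_rot: [[-0.979, 0.205, -0.01], [0.205, 0.979, 0.002], [0.01, -0.0, -1.0]]
force: [-12.4, 1.0, 11.5]
opening: 0.639
grasp_force: 6.6
```

```bash
python3 - <<'E'
from h import *
import cv2
s=bot.read_state(); print(s["position"],s["force"],s["moment"])
a=imaging.capture("scene")[190:310,270:430];b=imaging.capture("top")[120:260,260:390]
a=cv2.resize(a,(800,600),interpolation=2)[:,:,::-1]; b=cv2.resize(b,(390,420),interpolation=2)[:,:,::-1]
cv2.imwrite("pics/s6.png",cv2.resize(a,(720,540)));cv2.imwrite("pics/t6.png",b)
E
```

```text
[ 0.62779746 -0.02165466  0.02539662] [-12.35630005   1.02414359  11.52208217] [0.13614346 1.77301267 0.20841947]
```

The stop is rigid at the expected home distance. I'll back off with the bar still down, then lift slowly.

drive_tool(deltas="56 -3 0.6 0 0; 56 -6 1.2 0 0; 56 -10 2.1 0 0; 56 -16 3.4 0 0; 56 -22 4.7 0 0; 56 -25 5.3 2 0; 56 -25 4 5 0; 56 -25 2 8 0; 56 -25 1 12 0; 56 -25 1 20 0; 56 -25 1 40 0; 56 -30 1 70 0")

```text
time_s: 10.7
position: [0.6013, -0.0213, 0.0946]
tcp_rot: [[-0.978, 0.207, -0.004], [0.207, 0.978, 0.001], [0.004, 0.0, -1.0]]
force: [0.5, -0.0, 0.3]
opening: 0.645
grasp_force: 0.0
```

drive_tool(deltas="56 -20 10 30 0; 56 -50 30 60 0; 56 -80 60 90 0; 56 -105 95 120 0; 56 -125 130 140 0; 56 -140 165 150 0; 56 -145 200 150 0; 56 -145 220 150 0; 56 -145 220 150 0; 56 -145 220 150 0")

```text
time_s: 11.7
position: [0.457, 0.1983, 0.2454]
tcp_rot: [[-0.979, 0.205, -0.001], [0.205, 0.979, -0.001], [0.001, -0.001, -1.0]]
force: [-0.1, 0.8, -0.1]
opening: 0.644
grasp_force: 0.0
```

```bash
python3 - <<'E'
from h import *
import cv2
s=bot.read_state(); print(s["time_s"],s["position"],s["force"])
a=imaging.capture("scene")[180:330,230:470];b=imaging.capture("top")[110:310,260:380]
a=cv2.resize(a,(480,300),interpolation=2);b=cv2.resize(b,(320,533),interpolation=2)
o=np.zeros((540,800,3),np.uint8);o[:300,:480]=a;o[:533,480:]=b
cv2.imwrite("pics/f.png",o[:,:,::-1])
m=imaging.camera_model("top")
for L in([.63978,-.03875,-.2095],[.6413,-.0382,-.2092]):
  for x in(30,35,40):print(x,[(480+(u-260)*2.667,(v-110)*2.667) for u,v in proj(l2w(np.array([(x-45,11,54),(x-45,85,54)])/1e3,L),m).round(1)])
E
```

```text
11.7 [0.45697202 0.19827519 0.24543064] [-0.06080445  0.78650883 -0.08102949]
30 [(np.float64(669.8904), np.float64(257.0988)), (np.float64(561.6102000000001), np.float64(232.56239999999994))]
35 [(np.float64(671.7573), np.float64(249.63119999999998)), (np.float64(563.2103999999999), np.float64(225.36149999999998))]
40 [(np.float64(673.3575), np.float64(242.4303)), (np.float64(565.0772999999999), np.float64(217.89389999999995))]
30 [(np.float64(669.0903), np.float64(254.6985)), (np.float64(560.8101), np.float64(230.1621))]
35 [(np.float64(670.9572000000001), np.float64(247.4976)), (np.float64(562.4102999999999), np.float64(222.96119999999996))]
40 [(np.float64(672.5573999999999), np.float64(240.02999999999997)), (np.float64(564.2772), np.float64(215.7603))]
```

View pics/f.png

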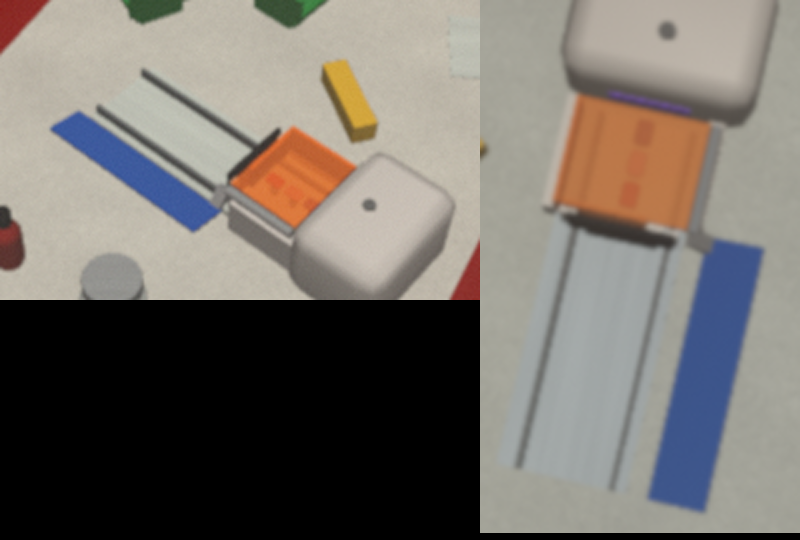

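The plate sits at the mouth with its rear edge from (563,220) to (675,245), which puts the holder at x of about 38 to 40 mm. The flap is shut over the tips and the hand is clear.

```bash
python3 -c "
from rig import bot
print(bot.hand_in())"
```

```text
the job is handed in; nothing more can be done
None
```

The job is handed in, with no verdict returned: the holder was pushed to a firm stop at about x 38–40 mm with the flap held open at roughly 0.4 rad, and the final pictures show the flap shut behind the tips and the hand clear.

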